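# Stack two glued boards to dry on the railed stand, with spacer sticks and a weight

### The arm

A 7-joint arm with a two-finger parallel gripper is mounted at the origin on a cart in front of the work surface, level with it; the furniture and walls round the work are solid. World frame = base frame: x ahead of the robot, y to its left, z up, the work surface at z = 0. Lengths are in m, angles in rad, forces in N, time in s.
With the tool pointing down it reaches from about 0.425 to 1.025 m from the base axis. Payload 9.4 kg.
Tool frame: the origin (TCP) lies between the finger pads; the fingertips stand 11 mm ahead of it and the grasp point (between the pads) lies 8 mm behind it (finger_overhang is the distance from the TCP to the fingertips, in m); y points along the fingers, z is the direction in which the jaws open and shut, and the axes are right-handed (so a half turn about y gives the same grasp; the last joint's range is limited). The gripper opens to 85 mm and grips with 20 to 120 N. Pads are 22 mm wide; open, the fingers measure 114 mm over their backs; the gripper's body (76 mm by 85 mm) begins 54 mm behind the grasp point. The pads swing forward as they close: fully open they stand 13 mm farther back than shut.
Start: joints at [-1.387, 0.599, -0.003, 1.599, 0.002, 0.943, -0.08], TCP at [0.187, 0.7, 0.242] pointing down, gripper open.
Joint ranges: [-2.57, 2.57], [-0.35, 1.97], [-1.29, 1.29], [0.11, 2.56], [-1.05, 4.19], [0.11, 1.86], [-2.63, 2.63]. Speed limits (rad/s): [2.22, 2.22, 3.01, 3.01, 3.14, 3.14, 3.14].

### API

Orientations are given as a unit quaternion [x, y, z, w].
In Python, from station import * gives the robot as it stands. The module is installed in compiled form; this text tells all that it offers. Calls block until the motion is done:
- movep(position, orientation): joint-space move of the TCP to a pose.
- movel(position, max_speed=0.15, orientation=None): straight line of the TCP; orientation=None keeps the orientation; max_speed is the mean speed in m/s.
- movej(angles): joint-space move.
- command_gripper(opening, effort=None): opening from 0.0 (shut) to 1.0 (fully open); effort is the grip in N (None keeps the last); returns when the fingers have stopped.
- dwell(seconds).
- ik(position, orientation): joint angles nearest the present ones, or None.
- read_state(): the state.
- camera(name): name is "side" or "top"; returns a dict with "color" (384x512x3 uint8, blue, green, red), "z_map" (384x512 float32, m along the optical axis (not along the pixel's ray), 0 where there is no reading), "fovy" (degrees; the focal length in pixels is half the picture's height over the tangent of half this angle, whatever the lens; pixels are square), "cx", "cy" (the principal point, pixels), "dist_coeffs" ([k1, k2, p1, p2, k3] as OpenCV has them; the pictures are not rectified), "origin" and "attitude" of the camera in the world. Camera axes: x right, y down, z forward; pixel columns grow to the right and rows downward; lengths in m; the calibration is good to about 2 mm. A picture is of the moment at which its call begins.
A pose or a line that the arm cannot do raises Unreachable and nothing moves.
- finish_job(): hands the job in, once; it reports no verdict.
Trained networks look in a picture, given as the dict that the camera call returned (one of the last four; its "shot" number tells which), for a name from the list of things; names that differ only in an ending like _2 or _b are one class to them, and where a whole thing is asked for, a point or a joint stands for the part that bears it (a point fixed in the world has none). Each returns a list of dicts, best first, with "confidence" (0 to 1); they miss things now and then, are a little off and sometimes report something else, mostly with a low value. They report only what shows in the picture. A call takes as long as a camera call. They do not tell look-alikes from the thing itself.
- look_for(picture, target): "xy" ([column, row] in pixels, amid what is visible of it).
- mark_of(picture, target): "xy" ([column, row] in pixels: a listed point, or the origin of a listed thing).
The state is a dict: "t": time; "joint_pos": joint angles; "joint_velocities": joint speeds; "tau": joint torques, N m; "tcp_pos": TCP position; "tcp_rot": TCP orientation; "ft_force": force on the tool from outside, world axes, zero at the start; "ft_torque": the same for the moment, N m; "finger_gap": opening from 0.0 (shut) to 1.0 (fully open).
Only numpy, scipy, OpenCV 4.12 (cv2) and the standard library are available. Lean on these libraries where they do the work, as an engineer would, in place of code of your own. Each camera call takes 0.05 s, during which the arm holds its last target.

### The job

Build a drying stack on the stand with the two rails: first the long board lengthways across both rails, then one spacer stick across the board straight above each rail, then the short board on the sticks, lengthways over the long one, and last the iron weight lengthways on the middle of the short board. Centre every layer over the stand and keep it square to it. Leave the sanding block and the offcut where they lie.

Things in the scene. Friction and masses are not known exactly. Their poses are not given: they have to be found in the camera images.
- stand_middle (a point): Stand, fixed to the bench: plywood foot 150 x 90 x 12 mm with two dark wooden rails (each 18 wide, 90 long, 14 high) across it, 90 mm apart centre to centre. The point is midway between the rails at the level of their tops, 26 mm above the bench. x runs from rail to rail (the direction in which the boards lie), y along the rails, z up.
- rail_far (a point): Middle of the top of one rail, 45 mm from stand_middle along the stand's +x (the rail farther from the robot); axes as the stand's.
- rail_near (a point): Middle of the top of the other rail, 45 mm from stand_middle along the stand's -x; axes as the stand's.
- long_board_center (a point): Long board, loose, pale wood with a thin dark glue line along the middle: 180 (x) x 56 (y) x 22 (z) mm, lying flat; the point is its centre, 11 mm above its underside.
- short_board_center (a point): Short board, loose, of the same wood and section: 130 (x) x 56 (y) x 22 (z) mm, lying flat; the point is its centre, 11 mm above its underside.
- stick_1_center (a point): Spacer stick, loose, brown wood: 16 (x) x 80 (y, its length) x 16 (z) mm; the point is its centre, 8 mm above its underside. The two sticks are alike and either may go over either rail.
- stick_2_center (a point): The other spacer stick, the same in every way; the point is its centre, 8 mm above its underside.
- weight_bar (a point): Iron weight, loose, 0.5 to 0.9 kg: dark block 90 (x) x 56 (y) x 26 (z) mm with a round handle bar 16 mm thick along x above it, carried on two short posts 34 mm either side of the middle. The point is the middle of the bar's axis, 54 mm above the weight's underside and 28 mm above the block's top; the space under the bar is 20 mm high.
- sanding_block_center (a point): Bystander, loose: sanding block of brown cork-like top on a red-brown base, 64 (x) x 112 (y) x 36 (z) mm; the point is its centre, 18 mm above its underside. To be left alone.
- offcut_center (a point): Bystander, loose: short plain brown wood offcut 60 (x) x 90 (y) x 22 (z) mm without a glue line; the point is its centre, 11 mm above its underside. To be left alone.
There are look-alikes about, which are no part of the job. What is shaped like the part that bears stick_1_center but red is not meant.

How it is judged:
By the outcome, as a careful person would: the job done as asked, in the order asked, and still so for the second after the job is handed in, with the robot touching nothing.
It also fails if it takes over 128 s, if anything falls off the work surface, if the arm or the gripper's body presses on something with over 40 N, if the wrist force passes 120 N, or if a joint passes its speed limit or range.

## Working session

There is one attempt and no reset: what is moved stays moved. The work goes in short steps, each a Python script; the robot and the scene stay as the last script left them, time stands still between calls to the robot, and variables do not carry over. Pictures are saved under pics/ and viewed, and the job is handed in when it is done.

```bash
mkdir -p pics; python3 - <<'E'
from station import *
import cv2,numpy as np
s=read_state();print(s)
for n in("top","side"):
    p=camera(n);cv2.imwrite(f"pics/{n}0.png",p["color"])
    print({k:v for k,v in p.items() if k not in("color","z_map")})
E
```

```text
{'t': 0.0, 'joint_pos': array([-1.38669369,  0.60014643, -0.00258648,  1.60014059,  0.0017744 ,
        0.9428817 , -0.07978214]), 'joint_velocities': array([ 0.00020853, -0.00053281, -0.00050169,  0.00064699,  0.00104671,
       -0.00020517,  0.00108196]), 'tau': array([-5.73876605e-04, -7.76450801e+01,  1.56412158e+00, -2.58021498e+01,
        1.22600186e-02,  8.86394468e-03,  7.11814778e-06]), 'tcp_pos': array([0.18681012, 0.70004508, 0.24139709]), 'tcp_rot': array([ 0.70166275, -0.09194998,  0.09187505, -0.70055233]), 'ft_force': array([-0.25813801, -0.06274754, -0.51385237]), 'ft_torque': array([ 0.00592903, -0.07109935,  0.03767122]), 'finger_gap': 1.0003497427174237}
{'fovy': 54.996418656509434, 'cx': 255.66736293838414, 'cy': 191.2360070090037, 'dist_coeffs': array([-0.08870422,  0.        ,  0.        ,  0.        ,  0.        ]), 'origin': array([ 0.45444199, -0.00507392,  0.93679014]), 'attitude': array([ 0.71347522, -0.69983888,  0.02330587, -0.02520893]), 'shot': 1}
{'fovy': 46.45866000828604, 'cx': 258.6259892265175, 'cy': 184.5572537021761, 'dist_coeffs': array([0.01084106, 0.        , 0.        , 0.        , 0.        ]), 'origin': array([0.31687072, 0.9528545 , 0.52085311]), 'attitude': array([-0.08875865,  0.83904278, -0.53368151,  0.05756013]), 'shot': 2}
```

View pics/top0.png

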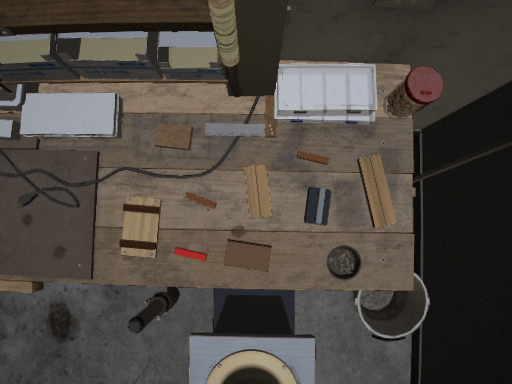

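View pics/side0.png

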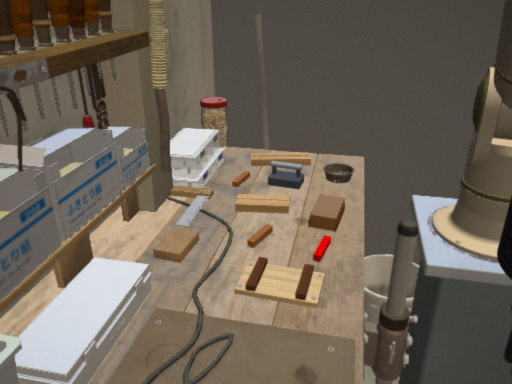

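The top view (world x up, y left) shows the stand at (140,227), the long board at (377,190), the short board at (258,190), the brown sticks at (313,157) and (201,200), and the weight at (318,206). The red look-alike is at (190,254), the sanding block at (247,255) and the offcut at (173,136). In the side view there are a vertical post and a shelf at the back, and an upright cylinder near the cart. Next I'll measure poses from depth and the networks.

```bash
cat > h.py <<'E'
from station import *
import cv2,numpy as np
from scipy.spatial.transform import Rotation as R
def cal(p):
    h=p["color"].shape[0]; f=h/2/np.tan(np.radians(p["fovy"])/2)
    return np.array([[f,0,p["cx"]],[0,f,p["cy"]],[0,0,1]])
def cloud(p):
    K=cal(p);h,w=p["z_map"].shape
    u,v=np.meshgrid(np.arange(w),np.arange(h))
    q=cv2.undistortPoints(np.stack([u,v],-1).reshape(-1,1,2).astype(np.float64),K,p["dist_coeffs"]).reshape(h,w,2)
    z=p["z_map"]; P=np.dstack([q[...,0]*z,q[...,1]*z,z])
    W=P@R.from_quat(p["attitude"]).as_matrix().T+p["origin"]; W[z==0]=np.nan
    return W
def ray(p,xy,zh):
    q=cv2.undistortPoints(np.array([[xy]],float),cal(p),p["dist_coeffs"]).ravel()
    d=R.from_quat(p["attitude"]).as_matrix()@np.array([q[0],q[1],1])
    return p["origin"]+d*(zh-p["origin"][2])/d[2]
def proj(p,X):
    M=R.from_quat(p["attitude"]).as_matrix().T
    return cv2.projectPoints(((np.atleast_2d(X)-p["origin"])@M.T),np.zeros(3),np.zeros(3),cal(p),p["dist_coeffs"])[0].reshape(-1,2)
E
python3 - <<'E'
from h import *
p=camera("top");s=camera("side");W=cloud(p);Ws=cloud(s)
np.savez("c0.npz",W=W,Ws=Ws,c=p["color"],cs=s["color"])
for n,zz in [("stand_middle",.026),("rail_far",.026),("rail_near",.026),("long_board_center",.011),("short_board_center",.011),("stick_1_center",.008),("weight_bar",.054),("sanding_block_center",.018),("offcut_center",.011)]:
    for nm,c in(("T",p),("S",s)):
        print(nm,n,[(np.round(d["xy"]),round(d["confidence"],2),np.round(ray(c,d["xy"],zz)[:2],3)) for d in mark_of(c,n)])
z=W[...,2]; print("table z",np.nanmedian(z[150:280,220:240]), np.nanmedian(z[220:235,280:300]))
m=((z>.009)&(z<.09)).astype(np.uint8)
n,l,st,ce=cv2.connectedComponentsWithStats(m)
for i in range(1,n):
    if 40<st[i][4]<4000: 
        q=W[l==i]; r=cv2.minAreaRect((q[:,:2]*1000).astype(np.float32)); print(st[i],np.round(r[0],1),np.round(r[1],1),round(r[2],1),"zmed",round(np.median(q[:,2]),4),"zmax",round(q[:,2].max(),4))
hm=np.clip(np.nan_to_num(z)/.4*255,0,255).astype(np.uint8)
cv2.imwrite("pics/hm.png",cv2.resize(cv2.applyColorMap(hm,2),(768,576)))
E
```

```text
T stand_middle [(array([139., 225.]), 0.83, array([0.428, 0.287]))]
S stand_middle [(array([278., 272.]), 0.69, array([0.426, 0.282])), (array([283., 163.]), 0.31, array([ 0.501, -0.24 ]))]
T rail_far [(array([143., 208.]), 0.78, array([0.469, 0.278])), (array([176., 134.]), 0.28, array([0.657, 0.202]))]
S rail_far [(array([256., 269.]), 0.93, array([0.466, 0.283]))]
T rail_near []
S rail_near [(array([306., 281.]), 0.63, array([0.372, 0.3  ]))]
T long_board_center [(array([376., 189.]), 0.81, array([ 0.529, -0.306]))]
S long_board_center [(array([282., 154.]), 0.87, array([ 0.524, -0.346])), (array([253., 267.]), 0.73, array([0.479, 0.257]))]
T short_board_center [(array([254., 192.]), 0.95, array([0.516, 0.002]))]
S short_board_center [(array([262., 200.]), 0.61, array([ 0.521, -0.024]))]
T stick_1_center [(array([190., 255.]), 0.8, array([0.356, 0.159])), (array([312., 156.]), 0.65, array([ 0.612, -0.144])), (array([176., 136.]), 0.22, array([0.656, 0.206]))]
S stick_1_center [(array([325., 248.]), 0.57, array([0.349, 0.158])), (array([241., 180.]), 0.43, array([ 0.602, -0.138]))]
[... 1398 characters left out ...]
4 1160] [518.4  -6.1] [130.2  55.9] 7.4 zmed 0.0216 zmax 0.0283
[304 187  27  39 845] [ 483.6 -156.6] [57.1 90.1] 83.4 zmed 0.0263 zmax 0.065
[184 192  32  17 205] [493.3 137.8] [80.1 15.9] 70.4 zmed 0.0156 zmax 0.0206
[ 119  196   42   62 1994] [423.3 288.4] [ 91.1 149.9] 86.2 zmed 0.0124 zmax 0.0297
[ 223  240   49   31 1120] [359.1  16.2] [110.5  61.9] 82.2 zmed 0.0334 zmax 0.0385
[324 244  38  37 467] [ 345.5 -222.4] [86.8 85.9] 48.4 zmed 0.0227 zmax 0.0313
[175 247  31  13 212] [359.7 158.7] [77.8 16.5] 78.5 zmed 0.0156 zmax 0.0199
[139 305  19  19 166] [219.6 248.3] [32.9 14.4] 47.5 zmed 0.0503 zmax 0.0891
[ 207  350   89   34 1958] [80.4  1.2] [ 83.9 219.7] 1.1 zmed 0.0147 zmax 0.0897
```

View pics/hm.png

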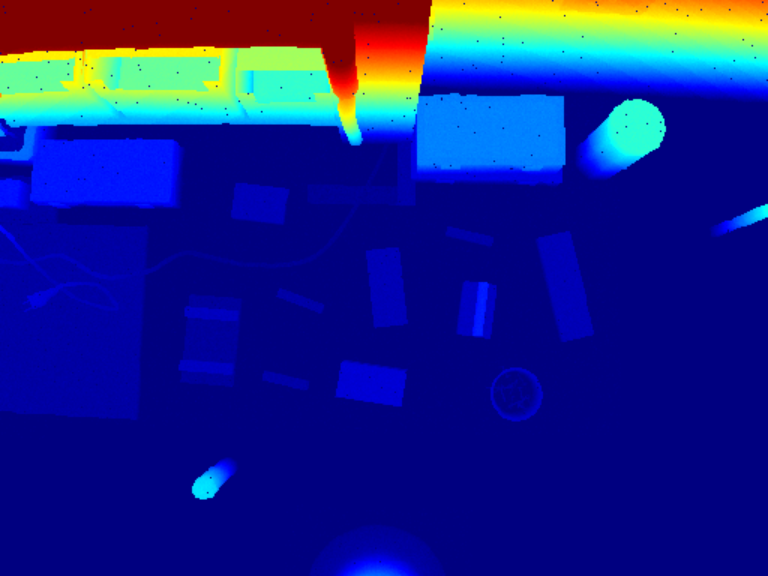

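```bash
cat >> h.py <<'E'
def rect(W,c,z0,z1,rad,side=None):
    """pose of points near c with z in [z0,z1]"""
    m=(W[...,2]>z0)&(W[...,2]<z1)&(np.hypot(W[...,0]-c[0],W[...,1]-c[1])<rad)
    n,l,st,_=cv2.connectedComponentsWithStats(m.astype(np.uint8))
    i=1+np.argmax(st[1:,4]); q=W[l==i]
    r=cv2.minAreaRect((q[:,:2]*1000).astype(np.float32))
    mu=q[:,:2].mean(0); C=np.cov((q[:,:2]-mu).T); w,v=np.linalg.eigh(C); a=np.arctan2(v[1,1],v[0,1]); a=(a+np.pi/2)%np.pi-np.pi/2
    return mu,np.degrees(a),np.sqrt(w[::-1]*12)*1000,np.array(r[0])/1000,r[1],r[2],np.median(q[:,2])
E
python3 - <<'E'
from h import *
d=np.load("c0.npz");W=d["W"];Ws=d["Ws"]
for V,nm in((W,"T"),(Ws,"S")):
  for n,c,z0,z1,r in [("long",(.526,-.307),.019,.03,.12),("short",(.518,-.006),.018,.03,.09),("st1",(.607,-.1445),.0125,.022,.06),("st2",(.4933,.1378),.0125,.022,.06),("wbar",(.4836,-.1566),.053,.07,.06),("wblk",(.4836,-.1566),.0225,.03,.06),("railF",(.468,.285),.02,.035,.06),("railN",(.378,.292),.02,.035,.06),("foot",(.423,.288),.0075,.035,.12)]:
    try:
        a=rect(V,c,z0,z1,r);print(nm,n,*[np.round(x,4) if i in(0,3) else np.round(x,4 if i==6 else 1) for i,x in enumerate(a)])
    except Exception as e: print(nm,n,e)
# obstacles
for V,nm in((W,"T"),(Ws,"S")):
    q=V[(abs(V[...,0]-.22)<.08)&(abs(V[...,1]-.25)<.08)];print(nm,"cyl",np.round(np.nanmax(q,0),3),np.round(q[q[:,2]>q[:,2].max()-.02].mean(0),3))
    for x0,x1 in((.55,.6),(.6,.65),(.65,.7),(.7,.75),(.75,.8)):
        row=[]
        for y in np.arange(-.4,.6,.1):
            q=V[(V[...,0]>x0)&(V[...,0]<x1)&(abs(V[...,1]-y)<.05)]
            row.append(round(float(np.nanmax(q[:,2])),2) if len(q) else None)
        print(nm,x0,row)
E
```

```text
T long [ 0.5264 -0.3062] 13.2 [178.3  56.8] [ 0.5257 -0.3068] [179.3  58.6] 13.6 0.0218
T short [ 0.5175 -0.0061] 7.5 [129.4  55.8] [ 0.5181 -0.0061] [129.6  55.8] 7.3 0.0217
T st1 [ 0.6071 -0.1445] 77.9 [80.2 16.2] [ 0.6073 -0.1444] [79.7 16.2] 77.6 0.0158
T st2 [0.4933 0.1379] 70.3 [81.3 16.1] [0.4933 0.138 ] [79.7 15.9] 70.4 0.0157
T wbar [ 0.4833 -0.1558] -6.6 [86.6 15.4] [ 0.4834 -0.1566] [15.6 85.5] 83.4 0.06
T wblk [ 0.485 -0.141] -6.4 [89.1 24.5] [ 0.485  -0.1408] [24.5 89.3] 83.6 0.0255
T railF [0.4677 0.2843] 86.6 [90.1 18. ] [0.4677 0.2854] [90.3 18. ] 86.6 0.0254
T railN [0.3795 0.2901] 87.3 [91.  18.4] [0.3794 0.2915] [90.8 18.3] 87.3 0.0252
T foot [0.4232 0.2871] -4.3 [148.3  90.9] [0.4233 0.2884] [ 91.1 149.9] 86.2 0.0123
S long [ 0.5198 -0.3014] 15.0 [178.5  61.9] [ 0.5224 -0.3063] [178.2  66.1] 15.2 0.0234
S short [0.5145 0.    ] 7.6 [129.6  61.4] [ 0.5158 -0.005 ] [129.4  63.7] 7.3 0.0234
S st1 [ 0.604 -0.139] 77.0 [85.7 17.4] [ 0.6044 -0.1425] [84.2 17.3] 77.9 0.0168
S st2 [0.4905 0.1426] 70.1 [84.4 17.6] [0.4905 0.1391] [80.1 16.5] 70.1 0.0173
S wbar [ 0.4799 -0.1
[... 452 characters left out ...]
0.03, 0.02, 0.02, 0.03, 0.01, 0.01, 0.01, 0.02, 0.03]
T 0.6 [0.01, 0.02, 0.02, 0.02, 0.0, 0.01, 0.03, 0.02, 0.06, 0.06]
T 0.65 [0.01, 0.04, 0.04, 0.1, 0.04, 0.01, 0.03, 0.04, 0.06, 0.06]
T 0.7 [0.17, 0.17, 0.11, 0.11, 0.53, 0.53, 0.42, 0.42, 0.42, 0.29]
T 0.75 [0.17, 0.17, 0.11, 0.11, 0.44, 0.43, 0.42, 0.42, 0.42, 0.26]
S cyl [0.3   0.33  0.144] [0.21  0.265 0.136]
S 0.55 [0.0, 0.03, 0.02, 0.02, 0.03, 0.01, 0.01, 0.01, 0.02, 0.03]
S 0.6 [0.0, 0.03, 0.02, 0.02, 0.0, 0.01, 0.03, 0.03, 0.06, 0.06]
S 0.65 [0.01, 0.04, 0.1, 0.1, 0.04, 0.01, 0.03, 0.03, 0.06, 0.06]
S 0.7 [0.17, 0.17, 0.11, 0.11, 0.48, 0.48, 0.42, 0.42, 0.42, 0.42]
S 0.75 [0.17, 0.17, 0.11, 0.11, 0.48, 0.48, 0.48, 0.49, 0.49, 0.42]
```

```bash
cat >> h.py <<'E'
ST=np.array([.4236,.2885]); SA=-3.4
def quat(axis_deg):
    """tool down, jaws perpendicular to object axis; two choices -> ik picks nearest"""
    out=[]
    for s in(90,-90):
        a=np.radians(axis_deg+s); z=np.array([np.cos(a),np.sin(a),0]); y=np.array([0,0,-1.]); x=np.cross(y,z)
        out.append(R.from_matrix(np.stack([x,y,z],1)).as_quat())
    return out
def best(pos,axis):
    c=[]
    for q in quat(axis):
        j=ik(pos,q)
        if j is not None: c.append((abs(j[6]),q,j))
    c.sort(key=lambda t:t[0]); return c[0][1],c[0][2]
def rep(tag):
    s=read_state();print(tag,"t",round(s["t"],2),"tcp",np.round(s["tcp_pos"],4),"F",np.round(s["ft_force"],1),"gap",round(s["finger_gap"],3))
    return s
def over(xy,axis,z):
    pos=[xy[0],xy[1],z];q,j=best(pos,axis); movep(pos,q)
def pick(xy,axis,z,hov=.18,effort=50,pre=1.0,lift=.2):
    command_gripper(pre,effort); over(xy,axis,hov); movel([xy[0],xy[1],z],.12); rep("down")
    command_gripper(0.0,effort); rep("grip"); movel([xy[0],xy[1],lift],.12); rep("lift")
E
python3 - <<'E'
from h import *
for n,x,a in(("long",(.526,-.3066),13.4),("st1",(.6072,-.1445),-12),("st2",(.4933,.138),-19.6),("short",(.518,-.0061),7.4),("w",(.4834,-.1564),-6.6),("stand",ST,SA)):
    for z in(.012,.2):
        print(n,z,[ (np.round(j,2) if (j:=ik([x[0],x[1],z],q)) is not None else None) for q in quat(a)])
over(ST,SA,.25); rep("stand")
over((.5,-.02),0,.25); rep("mid")
E
```

```text
long 0.012 [array([ 0.73,  0.82, -0.45,  1.99,  0.73,  0.5 ,  1.54]), array([ 0.33,  0.79,  0.17,  2.02, -0.34,  0.36, -0.57])]
long 0.2 [array([ 0.26,  0.52,  0.25,  1.93, -0.19,  0.72,  2.43]), array([-0.05,  0.62,  0.76,  1.94, -0.58,  0.81, -0.3 ])]
st1 0.012 [array([ 0.25,  0.79, -0.16,  1.97,  0.29,  0.4 ,  1.22]), array([-0.1 ,  0.83,  0.39,  1.99, -0.7 ,  0.45, -0.97])]
st1 0.2 [array([ 0.03,  0.53,  0.17,  1.89, -0.12,  0.73,  1.63]), array([-0.37,  0.66,  0.83,  1.91, -0.64,  0.85, -0.99])]
st2 0.012 [array([-0.37,  0.73, -0.02,  2.23,  0.08,  0.17,  0.77]), array([-0.61,  0.77,  0.34,  2.25, -1.02,  0.28, -1.27])]
st2 0.2 [array([-0.43,  0.41,  0.07,  2.13, -0.05,  0.61,  0.9 ]), array([-1.08,  0.66,  1.12,  2.16, -0.83,  0.84, -1.35])]
short 0.012 [array([-0.03,  0.74, -0.1 ,  2.22,  0.35,  0.2 ,  1.25]), array([-0.24,  0.75,  0.21,  2.23, -0.72,  0.22, -0.82])]
short 0.2 [array([-0.11,  0.41,  0.02,  2.11, -0.01,  0.62,  1.62]), array([-0.59,  0.5 ,  0.72,  2.14, -0.53,  0.68, -0.96])]
w 0.012 [array([ 0.3 ,  0.73, -0.14,  2.24,  0.49,  0.2 ,  1.16]), array([ 0.1 ,  0.74,  0.16,  2.25, -0.61,  0.18, -0.88])]
w 0.2 [array([ 0.06,  0.41,  0.2 ,  2.14, -0.14,  0.6 ,  1.81]), array([-0.44,  0.59,  0.99,  2.17, -0.73,  0.76, -0.66])]
stand 0.012 [array([-0.68,  0.73, -0.04,  2.23,  0.17,  0.18,  0.64]), array([-0.86,  0.75,  0.23,  2.24, -0.79,  0.22, -1.55])]
stand 0.2 [array([-0.68,  0.41, -0.04,  2.12,  0.03,  0.61,  0.77]), array([-1.23,  0.5 ,  0.75,  2.15, -0.55,  0.68, -1.73])]
stand t 2.83 tcp [0.4235 0.2897 0.25  ] F [-0.3 -0.3  0.2] gap 0.999
mid t 4.51 tcp [ 0.5001 -0.0192  0.2499] F [ 1.2 -0.2 -0.2] gap 0.997
```

```bash
sed -i 's/c.append((abs(j\[6\]),q,j))/c.append((abs(j[2])+abs(j[4])+.2*abs(j[6])+10*(abs(j[6])>2.4),q,j))/' h.py
python3 - <<'E'
from h import *
print(np.round(read_state()["joint_pos"],2))
pick((.526,-.3066),13.4,.012,effort=60)
print(np.round(read_state()["joint_pos"],2))
for n in("top","side"):
    p=camera(n);cv2.imwrite(f"pics/{n}1.png",p["color"])
E
```

```text
[-0.67  0.42  0.83  2.13 -0.45  0.77 -1.12]
down t 7.41 tcp [ 0.5263 -0.3068  0.0126] F [-0.3 -0.3  1.6] gap 1.005
grip t 7.8 tcp [ 0.5263 -0.3066  0.0128] F [-0.9  1.2  5.9] gap 0.643
lift t 9.52 tcp [ 0.5257 -0.3064  0.1994] F [-0.3  0.1 -2.2] gap 0.642
[ 0.02  0.58  0.63  1.94 -0.49  0.77 -0.4 ]
```

View pics/side1.png

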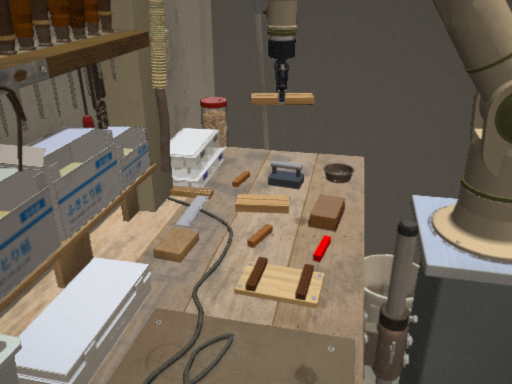

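View pics/top1.png

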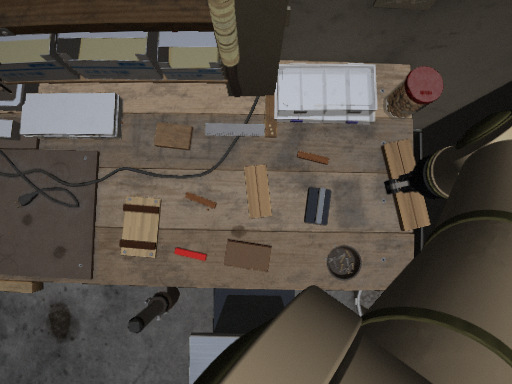

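The long board is held level at the middle (side view, 282,99). I'll switch the arm to a straight-elbow posture and carry the board to the stand, checking it at hover.

```bash
cat >> h.py <<'E'
def neutral(): movej([-0.1,.36,0,2.05,0,.73,1.2])
def place_hover(z_under, dxy=(0,0), tcp_off=.012, hov=.03, axis=None):
    """hover hov above placing height, return target xyz"""
    xy=ST+np.array(dxy); axis=SA if axis is None else axis
    zt=z_under+tcp_off
    pos=[xy[0],xy[1],zt+hov]; q,j=best([xy[0],xy[1],.25],axis)
    movep([xy[0],xy[1],max(.25,zt+hov+.03)],q); movel(pos,.15); rep("hover"); return [xy[0],xy[1],zt]
E
python3 - <<'E'
from h import *
movel([.5257,-.3064,.25],.15); neutral(); rep("n")
t=place_hover(.026); print(t,np.round(read_state()["joint_pos"],2))
p=camera("top");s=camera("side")
for n,c in(("top2",p),("side2",s)): cv2.imwrite(f"pics/{n}.png",c["color"])
W=cloud(p); np.savez("c2.npz",W=W,Ws=cloud(s))
E
```

```text
n t 11.57 tcp [ 0.5268 -0.0049  0.2439] F [ 0.2  0.  -2.4] gap 0.638
hover t 14.12 tcp [0.424  0.2887 0.0686] F [ 0.6  0.2 -0.9] gap 0.642
[np.float64(0.4236), np.float64(0.2885), 0.038] [-0.67  0.63 -0.06  2.21  0.12  0.3   0.69]
```

View pics/side2.png

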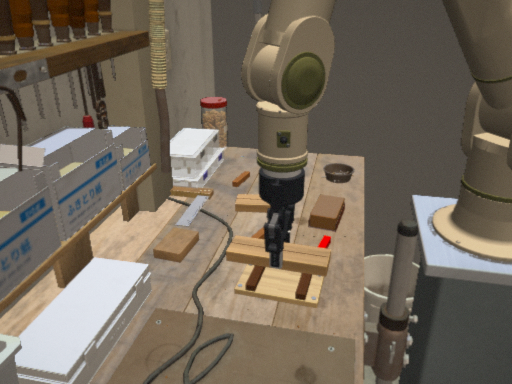

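View pics/top2.png

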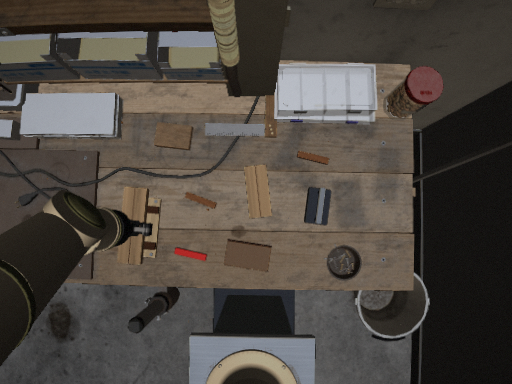

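```bash
python3 - <<'E'
from h import *
d=np.load("c2.npz")
for V,nm in((d["W"],"T"),(d["Ws"],"S")):
    # expected top z=.0686-.012+.022
    m=(abs(V[...,2]-.0786)<.006)&(np.hypot(V[...,0]-.4236,V[...,1]-.2885)<.115)
    q=V[m];a=np.radians(SA);ux=np.array([np.cos(a),np.sin(a)]);uy=np.array([-ux[1],ux[0]])
    L=(q[:,:2]-ST)@np.stack([ux,uy],1)*1000
    print(nm,len(q),np.percentile(L,[.5,2,50,98,99.5],axis=0).round(1).T.tolist(),"z",np.median(q[:,2]).round(4))
    e=[]
    for lo in range(-90,90,12):
        k=(L[:,0]>=lo)&(L[:,0]<lo+12)
        if k.sum()>15: print(lo, np.percentile(L[k,1],[2,98]).round(1), k.sum(),end=" | ")
    print()
E
```

```text
T 1327 [[-84.7, -83.0, 25.1, 91.4, 93.4], [-28.8, -27.4, -3.6, 26.1, 27.3]] z 0.0775
-90 [-28.8  26.3] 77 | -78 [-28.5  27.2] 126 | -66 [-27.3  26.2] 123 | -54 [-27.   26.3] 118 | -42 [-26.4  16.5] 92 | -30 [-27.1   4.1] 67 | 18 [-26.4  12.8] 80 | 30 [-27.3  25.1] 115 | 42 [-27.2  26.9] 118 | 54 [-27.2  25.4] 120 | 66 [-27.4  25.1] 117 | 78 [-27.4  24.5] 115 | 
S 1810 [[-88.1, -86.0, -13.9, 87.4, 89.8], [-27.4, -25.5, 9.4, 39.3, 41.8]] z 0.0794
-90 [-25.2  28.8] 136 | -78 [-24.1  29.5] 145 | -66 [-24.4  28.8] 145 | -54 [-24.7  29.5] 140 | -42 [-23.3  29.4] 145 | -30 [-23.3  30.1] 144 | -18 [-27.8  41.3] 148 | -6 [-28.6  42.5] 48 | 6 [14.9 35.5] 33 | 18 [-1.7 29.9] 71 | 30 [-23.8  29.4] 131 | 42 [-23.7  29.3] 133 | 54 [-23.6  29.3] 132 | 66 [-25.9  30. ] 123 | 78 [-25.4  29.1] 129 |
```

Both cameras put the board about 4 mm too far toward the stand's +x, so I'll correct by −4 mm, lower and release.

```bash
cat >> h.py <<'E'
def off(dx,dy,c=None):
    a=np.radians(SA);return (ST if c is None else np.array(c))+dx*np.array([np.cos(a),np.sin(a)])+dy*np.array([-np.sin(a),np.cos(a)])
def local(V,zc,dz=.006,rad=.12):
    m=(abs(V[...,2]-zc)<dz)&(np.hypot(V[...,0]-ST[0],V[...,1]-ST[1])<rad)
    a=np.radians(SA);ux=np.array([np.cos(a),np.sin(a)]);uy=np.array([-ux[1],ux[0]])
    return (V[m][:,:2]-ST)@np.stack([ux,uy],1)*1000
E
python3 - <<'E'
from h import *
xy=off(-.004,.0005)
movel([*xy,.055],.1); movel([*xy,.0395],.05); rep("low"); movel([*xy,.0385],.05); rep("low2")
command_gripper(1.0); rep("open"); movel([*xy,.2],.2); neutral(); rep("n")
p=camera("top");s=camera("side")
for n,c in(("top3",p),("side3",s)): cv2.imwrite(f"pics/{n}.png",c["color"])
W=cloud(p);
for V in(W,cloud(s)):
    L=local(V,.048); print(np.percentile(L,[.5,2,50,98,99.5],axis=0).round(1).T.tolist())
    print(rect(V,ST,.042,.056,.12))
    print(rect(V,ST,.0075,.016,.12)[:4])
E
```

```text
low t 14.96 tcp [0.4195 0.2891 0.0391] F [ 0.3  0.4 -2.2] gap 0.64
low2 t 15.21 tcp [0.4196 0.2892 0.0387] F [-1.4 -1.2  4.4] gap 0.643
open t 15.62 tcp [0.4197 0.2893 0.0385] F [-0.   1.2  0.1] gap 1.0
n t 17.78 tcp [ 0.5267 -0.0025  0.2438] F [-0.4  0.4  0.3] gap 0.994
[[-89.1, -86.6, -0.8, 86.0, 88.6], [-27.9, -27.2, -0.8, 26.3, 27.7]]
(array([0.42296479, 0.28777587]), np.float64(-3.8756627611685244), array([179.72411275,  56.27363096]), array([0.423009 , 0.2888269]), (57.96846008300781, 180.27542114257812), 86.85291290283203, np.float64(0.047382143363023266))
(array([0.42182608, 0.25370486]), np.float64(-3.60683064829792), array([146.73659837,  24.28381974]), array([0.42139819, 0.25443518]))
[[-92.5, -89.7, -7.2, 82.4, 85.2], [-26.6, -25.3, 8.1, 29.9, 30.7]]
(array([0.41803614, 0.29531926]), np.float64(-3.3274753419801217), array([179.31670483,  60.58368022]), array([0.42078271, 0.29033786]), (59.319366455078125, 179.8592071533203), 86.46248626708984, np.float64(0.04934873863671663))
(array([0.41913753, 0.32077257]), np.float64(-2.777417381818282), array([147.83870016,  40.98463461]), array([0.42215149, 0.31670782]))
```

View pics/top3.png

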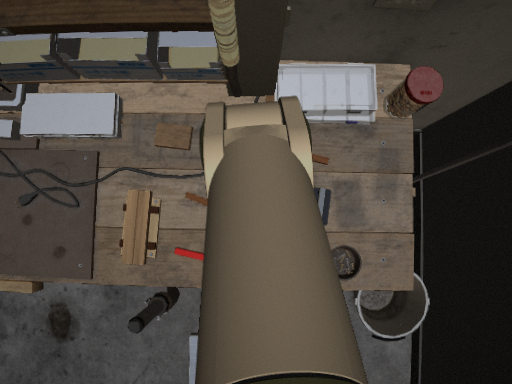

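View pics/side3.png

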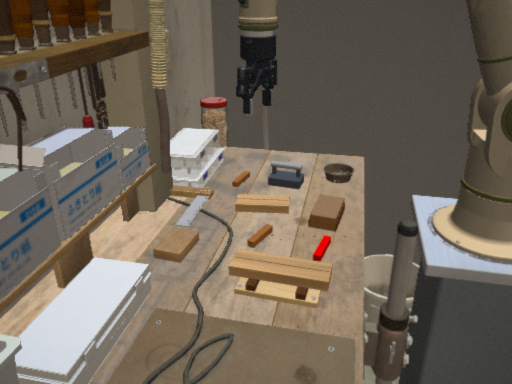

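The long board sits centred to within 1 mm, according to both cameras (top view, 140,227). Next come the sticks.

```bash
python3 - <<'E'
from h import *
pick((.4933,.138),70.4-180,.014,effort=40,pre=.7)
print(np.round(read_state()["joint_pos"],2))
xy=off(.045,0); A=SA+90-180
q,j=best([*xy,.2],A); print(np.round(j,2))
movep([*xy,.2],q); movel([*xy,.048+.014+.02],.15); s=rep("hover")
p=camera("top");s=camera("side")
for n,c in(("top4",p),("side4",s)): cv2.imwrite(f"pics/{n}.png",c["color"])
np.savez("c4.npz",W=cloud(p),Ws=cloud(s))
for V in(cloud(p),cloud(s)):
    L=local(V,.084,.005,.09); print(len(L),np.percentile(L,[1,50,99],axis=0).round(1).T.tolist())
E
python3 -c "
import cv2,numpy as np
a=cv2.imread('pics/top4.png')[150:300,60:260];b=cv2.imread('pics/side4.png')[180:330,180:380]
cv2.imwrite('pics/v4.png',np.hstack([cv2.resize(a,(400,300)),cv2.resize(b,(400,300))]))"
```

```text
down t 21.21 tcp [0.4936 0.1381 0.0145] F [0.7 0.2 0. ] gap 0.699
grip t 21.68 tcp [0.4934 0.1381 0.0144] F [-1.3 -0.3  6.1] gap 0.172
lift t 23.38 tcp [0.493  0.1379 0.1994] F [-0.4 -0.5  0.2] gap 0.172
[-0.69  0.43  0.42  2.14 -0.3   0.62 -0.4 ]
[-0.89  0.46  0.34  2.06 -0.25  0.66 -0.44]
hover t 24.96 tcp [0.4691 0.2856 0.0826] F [ 0.4 -0.6  0.3] gap 0.175
143 [[32.3, 46.6, 65.3], [-41.6, -18.6, 3.0]]
263 [[23.3, 44.4, 64.4], [-32.2, 11.5, 40.0]]
```

View pics/v4.png

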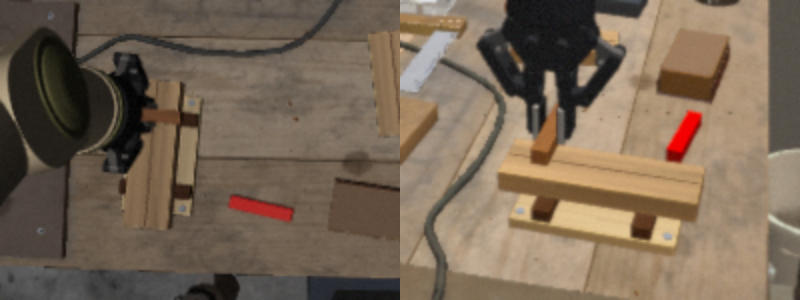

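```bash
python3 - <<'E'
from h import *
d=np.load("c4.npz")
for V,lo,hi in((d["W"],-45,-20),(d["Ws"],14,45),(d["Ws"],-45,-14)):
    L=local(V,.084,.004,.09);k=(L[:,1]>lo)&(L[:,1]<hi);L=L[k]
    print(k.sum(),np.percentile(L,[2,50,98],axis=0).round(1).T.tolist() if k.sum() else"")
    for y in range(lo,hi,5):
        kk=(L[:,1]>=y)&(L[:,1]<y+5)
        if kk.sum()>3: print(y,L[kk,0].min().round(1),L[kk,0].max().round(1),end=" | ")
    print()
E
```

```text
64 [[38.6, 46.7, 53.9], [-41.3, -30.8, -21.0]]
-45 38.7 52.8 | -40 38.3 52.6 | -35 40.3 52.1 | -30 39.9 54.2 | -25 39.5 53.6 | 
109 [[35.8, 42.7, 51.2], [14.4, 30.6, 39.9]]
14 36.2 50.9 | 19 35.9 51.1 | 24 36.4 51.9 | 29 35.6 51.2 | 34 35.8 51.4 | 39 38.3 50.9 | 
17 [[45.6, 48.9, 51.2], [-37.3, -24.1, -15.5]]
-25 47.4 50.2 | -20 45.5 51.0 |
```

```bash
cat >> h.py <<'E'
def views(k,x0=60,x1=260):
    p=camera("top");s=camera("side")
    a=p["color"][150:300,60:260];b=s["color"][180:330,180:380]
    cv2.imwrite(f'pics/v{k}.png',np.hstack([cv2.resize(a,(400,300)),cv2.resize(b,(400,300))]))
    W,V=cloud(p),cloud(s);np.savez(f"c{k}.npz",W=W,Ws=V);return W,V
E
python3 - <<'E'
from h import *
xy=off(.045-.0014,.0018)
movel([*xy,.0645],.1); movel([*xy,.062],.05); rep("low")
command_gripper(.6); rep("open"); movel([*xy,.2],.2)
command_gripper(.7)
over((.6072,-.1445),77.8-180,.2); rep("st1")
W,V=views(5)
for U in(W,V): print(rect(U,off(.045,0),.058,.072,.06))
E
```

```text
low t 25.63 tcp [0.4675 0.2878 0.0624] F [-0.8 -0.5  2.7] gap 0.177
open t 26.07 tcp [0.4672 0.2877 0.062 ] F [ 0.2  0.2 -0.3] gap 0.607
st1 t 28.83 tcp [ 0.6075 -0.1427  0.1999] F [-0.5  0.7 -0.4] gap 0.703
(array([0.46823932, 0.28524971]), np.float64(86.00293959384351), array([79.88833906, 15.97746473]), array([0.46807138, 0.28603052]), (79.485595703125, 16.03521156311035), 86.56192779541016, np.float64(0.06344783149116573))
(array([0.46496999, 0.29338542]), np.float64(86.0868059971789), array([85.20884907, 17.20548907]), array([0.46548865, 0.28773489]), (82.44905853271484, 16.458492279052734), 86.61531829833984, np.float64(0.06523697521627608))
```

View pics/v5.png

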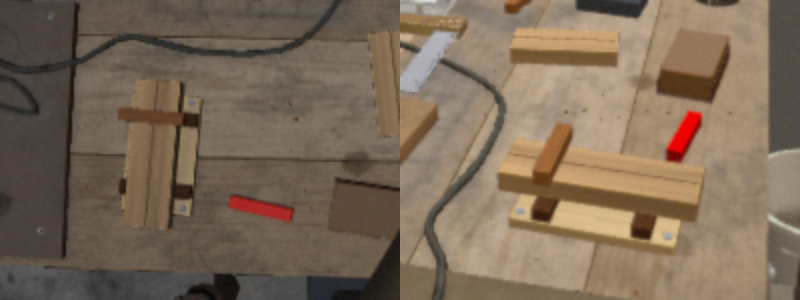

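The first stick is within 0.5 mm of its spot over the far rail. Now the second one.

```bash
python3 - <<'E'
from h import *
pick((.606,-.1435),77.8-180,.014,effort=40,pre=.7,lift=.22)
xy=off(-.045-.0014,.0018); A=SA+90-180
q,j=best([*xy,.22],A); print(np.round(j,2))
movep([*xy,.22],q); movel([*xy,.048+.014+.02],.15); s=rep("hover")
for k,V in enumerate(views(6)):
    L=local(V,.084,.004,.09)
    for lo in range(-45,45,5):
        kk=(L[:,1]>=lo)&(L[:,1]<lo+5)
        if kk.sum()>3: print(lo,L[kk,0].min().round(1),L[kk,0].max().round(1),L[kk,1].min().round(1),L[kk,1].max().round(1),end=" | ")
    print()
E
```

```text
down t 30.93 tcp [ 0.6064 -0.1436  0.0147] F [0.4 0.1 0.6] gap 0.702
grip t 31.4 tcp [ 0.6063 -0.1435  0.0144] F [0.3 0.8 6.3] gap 0.176
lift t 33.27 tcp [ 0.6057 -0.1434  0.2193] F [ 0.3 -0.4 -0.9] gap 0.173
[-1.04  0.35  0.34  2.19 -0.2   0.63 -0.61]
hover t 36.12 tcp [0.3778 0.293  0.0825] F [-0.4 -0.3 -0.2] gap 0.173
-40 -50.1 -36.0 -39.5 -35.3 | -35 -50.3 -36.3 -35.0 -30.1 | -30 -51.0 -36.6 -29.9 -25.0 | -25 -51.2 -37.2 -24.5 -20.1 | -20 -51.7 -37.9 -19.3 -15.2 | -15 -56.8 -33.7 -13.7 -10.1 | -10 -64.4 -24.9 -9.9 -5.2 | -5 -64.1 -22.7 -4.9 -0.3 | 0 -51.5 -39.4 0.8 4.9 | 
-40 -49.1 -39.6 -38.7 -35.9 | -35 -48.3 -40.6 -32.8 -30.0 | -30 -49.2 -40.0 -29.5 -25.5 | -25 -48.2 -40.6 -24.9 -20.2 | -20 -50.5 -41.2 -19.8 -15.2 | -15 -49.7 -40.3 -14.9 -10.7 | -10 -50.5 -40.1 -9.2 -5.3 | -5 -51.5 -40.5 -4.8 -0.0 | 0 -52.4 -39.8 0.0 5.0 | 5 -68.5 -26.8 5.0 10.0 | 10 -67.5 -29.2 10.0 14.7 | 15 -54.9 -35.3 15.1 19.9 | 20 -55.7 -40.5 20.5 24.9 | 25 -55.4 -39.9 25.3 29.9 | 30 -55.6 -40.4 30.3 34.5 | 35 -55.4 -40.0 35.2 40.0 | 40 -54.1 -40.4 40.2 43.8 |
```

View pics/v6.png

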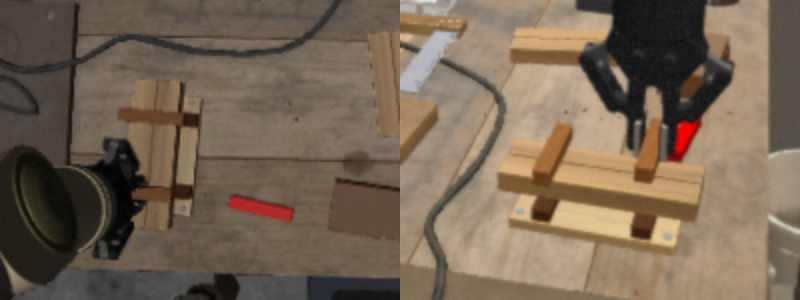

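```bash
python3 - <<'E'
from h import *
xy=off(-.045-.0014,.001)
movel([*xy,.0645],.1); movel([*xy,.062],.05); rep("low")
command_gripper(.6); rep("open"); movel([*xy,.22],.2)
neutral(); command_gripper(1.0)
over((.517,-.0052),7.4,.2); rep("sb"); print(np.round(read_state()["joint_pos"],2))
W,V=views(7)
for U in(W,V):
  for s in(.045,-.045): print(rect(U,off(s,0),.058,.072,.06)[:4])
E
```

```text
low t 36.8 tcp [0.3775 0.2924 0.0624] F [-0.7  0.2  2.4] gap 0.176
open t 37.24 tcp [0.3773 0.2923 0.062 ] F [-0.3 -0.4 -0.1] gap 0.598
sb t 40.62 tcp [ 0.517  -0.0054  0.2   ] F [-1.2  0.3  1.3] gap 1.0
[-0.03  0.41 -0.1   2.11  0.07  0.62  1.52]
(array([0.46822433, 0.28517548]), np.float64(86.27026448074487), array([80.64569511, 16.00557315]), array([0.46802505, 0.28577924]))
(array([0.37962677, 0.29082274]), np.float64(86.8942990176125), array([80.91554547, 16.62296214]), array([0.37931778, 0.29106641]))
(array([0.46501158, 0.29293037]), np.float64(86.16442558452397), array([84.87057193, 17.17006501]), array([0.46569421, 0.28745383]))
(array([0.37559119, 0.29794992]), np.float64(86.01993899878063), array([85.64591171, 16.68688387]), array([0.37591391, 0.29199673]))
```

View pics/v7.png

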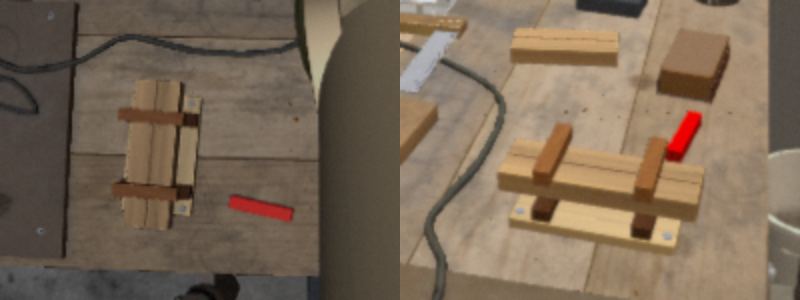

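Both sticks are straight above the rails. Now the short board.

```bash
python3 - <<'E'
from h import *
pick((.517,-.0052),7.4,.012,effort=60,lift=.25)
xy=off(-.0014,.0015)
q,j=best([*xy,.25],SA); print(np.round(j,2))
movep([*xy,.25],q); movel([*xy,.064+.0125+.02],.15); s=rep("hover")
for k,V in enumerate(views(8)):
    L=local(V,.106,.005,.09)
    for lo in range(-72,72,8):
        kk=(L[:,0]>=lo)&(L[:,0]<lo+8)
        if kk.sum()>3: print(lo,L[kk,0].min().round(1),L[kk,0].max().round(1),L[kk,1].min().round(1),L[kk,1].max().round(1),end=" | ")
    print()
E
```

```text
down t 42.73 tcp [ 0.5173 -0.0052  0.0126] F [-0.7 -1.  -0.7] gap 1.003
grip t 43.12 tcp [ 0.5173 -0.0052  0.0127] F [-1.3 -0.2  7.8] gap 0.638
lift t 45.26 tcp [ 0.5168 -0.0052  0.2495] F [-0.8 -0.6 -0.8] gap 0.641
[-0.61  0.34 -0.13  2.07  0.06  0.74  0.73]
hover t 47.62 tcp [0.4227 0.2902 0.0971] F [-0.4 -0.  -1.1] gap 0.638
-72 -65.3 -64.0 -10.3 25.3 | -64 -64.0 -56.3 -28.1 26.7 | -56 -55.9 -48.1 -27.7 28.4 | -48 -48.0 -40.1 -27.6 28.9 | -40 -39.8 -32.0 -27.3 17.3 | -32 -32.0 -24.3 -26.6 9.0 | -24 -23.9 -17.5 -25.3 -0.2 | 8 9.8 15.8 -31.0 2.5 | 16 16.0 23.9 -26.1 13.5 | 24 24.0 32.0 -26.3 23.4 | 32 32.0 39.9 -26.0 30.3 | 40 40.1 47.8 -26.9 27.6 | 48 48.0 56.0 -26.9 29.2 | 56 56.1 63.9 -26.1 27.1 | 64 64.1 64.5 -23.7 9.4 | 
-72 -67.9 -64.0 -24.9 31.9 | -64 -63.9 -56.0 -25.8 31.8 | -56 -56.0 -48.2 -24.9 31.3 | -48 -47.8 -40.1 -24.5 31.2 | -40 -40.0 -32.0 -25.2 32.0 | -32 -32.0 -24.1 -24.2 32.2 | -24 -24.0 -16.0 -22.5 30.8 | -16 -15.9 -8.0 -30.6 43.0 | -8 -7.9 -0.2 -27.3 45.6 | 0 0.6 7.7 35.9 44.2 | 8 8.5 15.9 12.8 32.8 | 16 16.0 23.9 -22.0 30.6 | 24 24.2 31.9 -14.3 31.8 | 32 32.0 39.9 -24.5 32.0 | 40 40.0 47.9 -21.9 31.5 | 48 48.0 55.9 -24.4 32.7 | 56 56.1 61.2 -22.1 30.7 |
```

View pics/v8.png

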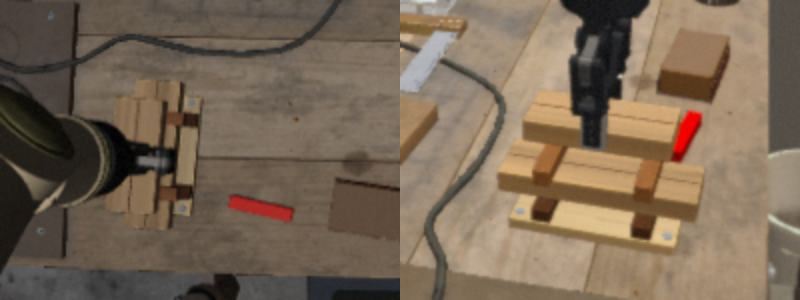

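```bash
python3 - <<'E'
from h import *
xy=off(-.0012,.0008)
movel([*xy,.079],.1); movel([*xy,.0763],.05); rep("low")
command_gripper(1.0); rep("open"); movel([*xy,.25],.2)
neutral()
over((.482,-.155),-6.5,.2); rep("w"); print(np.round(read_state()["joint_pos"],2))
W,V=views(9)
for U in(W,V):
    print(rect(U,ST,.080,.094,.09))
    for c in((.483,-.156),): print(rect(U,c,.053,.07,.06)[:4])
E
```

```text
low t 48.29 tcp [0.4227 0.2896 0.0767] F [-0.2  0.1  1.9] gap 0.64
open t 48.71 tcp [0.4225 0.2894 0.0763] F [-0.1  1.   1.1] gap 0.999
w t 51.61 tcp [ 0.4825 -0.1538  0.2   ] F [0.1 0.8 0.6] gap 0.998
[ 0.21  0.4  -0.02  2.14  0.01  0.61  1.64]
(array([0.4231351 , 0.28855127]), np.float64(-3.720439662872483), array([129.65752662,  56.5979847 ]), array([0.4234805 , 0.28924176]), (58.58338165283203, 129.6140899658203), 87.16014099121094, np.float64(0.08556616157993646))
(array([ 0.45782811, -0.1528312 ]), np.float64(-5.449336012005436), array([34.90231523, 15.67179872]), array([ 0.45784976, -0.15379901]))
(array([0.41917273, 0.29619881]), np.float64(-2.8984184396014867), array([130.27371761,  60.28830459]), array([0.42079892, 0.29136795]), (58.478816986083984, 130.0100860595703), 86.5799560546875, np.float64(0.0873582738119526))
(array([ 0.48028428, -0.1506103 ]), np.float64(-6.076170011314683), array([86.50749728, 11.19963056]), array([ 0.48086084, -0.15070815]))
```

View pics/v9.png

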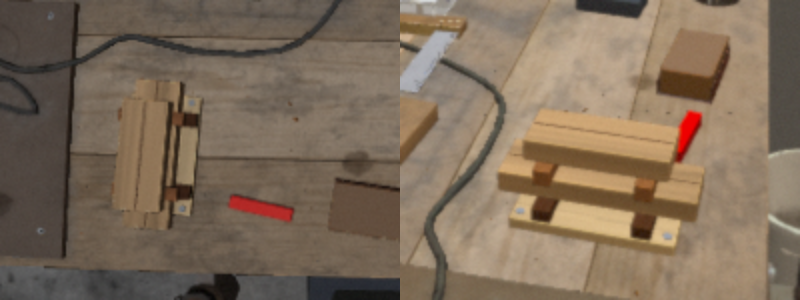

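The short board is centred within 1 mm. Last, the weight.

```bash
python3 - <<'E'
from h import *
pick((.482,-.155),-6.5,.046,effort=100,pre=.8,lift=.25)
xy=off(-.0014,.0012)
q,j=best([*xy,.25],SA); print(np.round(j,2))
movep([*xy,.25],q); movel([*xy,.086+.046+.025],.12); s=rep("hover")
for k,V in enumerate(views(10)):
    L=local(V,.137,.006,.07)
    for lo in range(-56,56,8):
        kk=(L[:,0]>=lo)&(L[:,0]<lo+8)
        if kk.sum()>3: print(lo,L[kk,0].min().round(1),L[kk,0].max().round(1),L[kk,1].min().round(1),L[kk,1].max().round(1),end=" | ")
    print()
E
```

```text
down t 53.54 tcp [ 0.4823 -0.1551  0.0466] F [-0.2  0.3  0. ] gap 0.797
grip t 54.09 tcp [ 0.4821 -0.1557  0.0464] F [ 0.3 -2.3  5.7] gap 0.156
lift t 55.94 tcp [ 0.4817 -0.1549  0.2494] F [-0.6 -1.  -6.4] gap 0.154
[-0.58  0.34 -0.17  2.07  0.08  0.74  0.71]
hover t 58.52 tcp [0.4227 0.2899 0.1575] F [-0.4  0.6 -5.6] gap 0.154
-48 -43.8 -40.1 -27.6 26.8 | -40 -39.9 -32.0 -28.4 26.5 | -32 -31.9 -24.3 -29.0 22.1 | -24 -23.9 -17.3 -29.2 3.1 | 8 10.3 15.9 -26.1 0.9 | 16 16.1 23.8 -26.5 27.8 | 24 24.0 31.8 -26.9 28.2 | 32 32.0 39.8 -26.9 27.5 | 40 40.0 45.3 -26.4 27.7 | 
-48 -47.1 -40.0 -25.0 30.2 | -40 -39.9 -32.2 -18.9 31.0 | -32 -32.0 -24.0 -21.1 31.0 | -24 -24.0 -16.0 -25.2 30.9 | -16 -15.8 -8.1 -25.9 31.5 | -8 -7.9 -0.1 -1.4 31.0 | 0 0.4 8.0 -1.1 29.8 | 8 8.0 15.6 -8.4 30.3 | 16 16.0 23.9 -24.2 31.3 | 24 24.0 31.9 -23.0 31.2 | 32 32.1 39.8 -26.3 30.6 | 40 40.3 41.9 -4.9 30.4 |
```

View pics/v10.png

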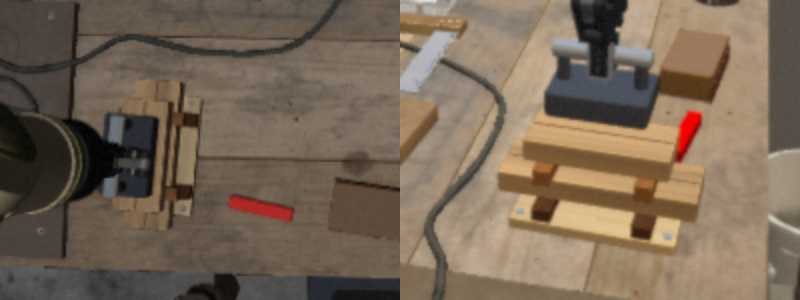

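```bash
python3 - <<'E'
from h import *
xy=off(-.0021,.0012)
movel([*xy,.137],.08); movel([*xy,.1335],.04); rep("a"); movel([*xy,.132],.03); s=rep("low"); 
if s["ft_force"][2]<-2: movel([*xy,.131],.03); rep("low2")
command_gripper(.8); rep("open"); movel([*xy,.28],.15)
neutral(); rep("end")
W,V=views(11)
for U in(W,V):
    for z,h in((.112,.0055),(.086,.006),(.064,.005),(.048,.006)):
        L=local(U,z,h,.12); print(z,np.percentile(L,[.7,99.3],axis=0).round(1).T.tolist())
    print(rect(U,ST,.136,.152,.06)[:4]); print(rect(U,ST,.106,.118,.06)[:4])
p=camera("top");cv2.imwrite("pics/top11.png",p["color"]);p=camera("side");cv2.imwrite("pics/side11.png",p["color"])
E
```

```text
a t 59.27 tcp [0.4216 0.2899 0.1336] F [ 0.6 -0.4 -6.9] gap 0.155
low t 59.52 tcp [0.4218 0.2898 0.1323] F [-0.7 -0.8 -2.1] gap 0.155
low2 t 59.77 tcp [0.4219 0.2899 0.1321] F [-2.  -2.9 10.1] gap 0.159
open t 60.33 tcp [0.4216 0.2898 0.1309] F [ 0.6 -0.3 -0.2] gap 0.798
end t 62.67 tcp [ 0.5269 -0.0024  0.2443] F [ 0.  -0.7 -0.7] gap 0.805
0.112 [[-43.7, 43.7], [-27.8, 27.5]]
0.086 [[-64.5, 64.3], [-27.4, 28.2]]
0.064 [[-60.3, 62.0], [-39.7, 39.6]]
0.048 [[-90.0, 89.1], [-38.8, 27.7]]
(array([0.42326609, 0.28666473]), np.float64(-4.397190706952489), array([84.82416687, 15.50937697]), array([0.42360822, 0.28787283]))
(array([0.42377052, 0.28225187]), np.float64(-3.263815837770924), array([88.79331129, 58.61427721]), array([0.42350049, 0.28867221]))
0.112 [[-47.7, 40.1], [-23.7, 30.0]]
0.086 [[-67.8, 61.2], [-24.3, 31.5]]
0.064 [[-63.3, 56.9], [23.6, 42.4]]
0.048 [[-92.5, 85.5], [-25.2, 40.7]]
(array([0.41946096, 0.29434338]), np.float64(-3.040032316566397), array([86.46425636, 10.48546463]), array([0.42040344, 0.29174097]))
(array([0.41895786, 0.29837304]), np.float64(-1.5787833152032489), array([86.23215743, 56.3483007 ]), array([0.42050787, 0.29134583]))
```

View pics/v11.png

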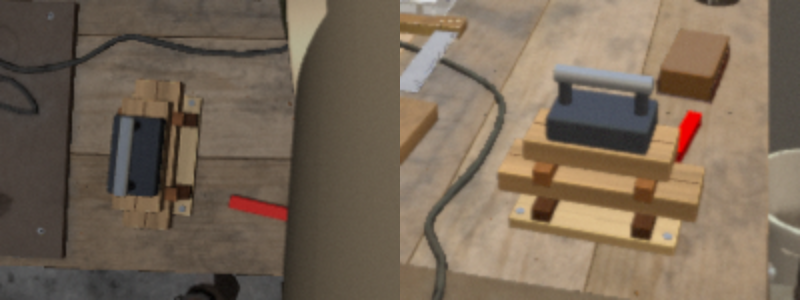

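View pics/side11.png

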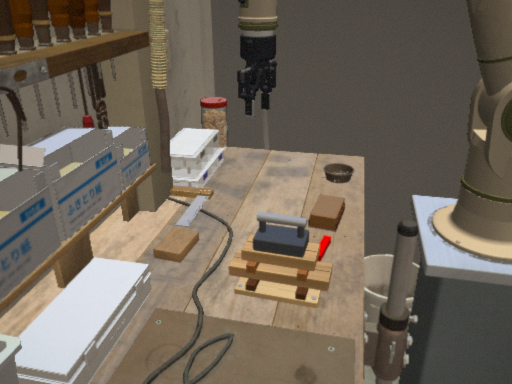

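The stack stands complete and centred (side view, 283,255). The sanding block at (327,211), the offcut at (176,244) and the red stick at (324,247) haven't moved, and the gripper is clear of everything.

```bash
python3 -c "
from station import *
finish_job(); print(read_state()['t'])"
```

```text
the job is handed in; nothing more can be done
the job is handed in; nothing more can be done
```

The drying stack is built and handed in at about 63 s of the 128 s allowed. The order was long board, a brown stick over each rail, short board, then the weight on the middle.

- **Position:** in the last check, both cameras put every layer within about 1 mm of the stand's centre. Both sticks were also within about 1 mm of their rails when I last measured them, before the short board went on.
- **Squareness:** the layers read within about 1° of square to the stand. The exception was one side-camera reading of the weight's block, 2° off, where the handle hid part of it. The top camera had the block at −3.3° against −3.4° for the stand.
- **Camera disagreement:** the top and side cameras differ by about 3 mm in absolute position, for the stand and the stack alike. I therefore judged each layer against the stand as seen by the same camera.
- **Other objects and forces:** the sanding block, offcut and red stick were not moved. Measured wrist force stayed at about 10 N or less, and the gripper was clear of everything at hand-in.

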